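Feel for the release notch of the analyser and press its catch

TASK

Open the portable analyser by its hidden catch: with closed fingers, press the sprung strip along its front edge lightly down at the strip's left end (left as seen from the robot), keep it pressed while you run the fingertip along it to the right until you find the notch, then press the catch inside the notch fully home so that the lid pops ajar, and draw the hand away. Do not push the strip down to its stop, do not touch the lid, and leave everything else where it is.

Things in the scene. Friction and masses are not known exactly. Their poses are not given: they have to be found in the camera images.
- analyser: portable analyser fixed on the bench: black tub, white top, 330 mm deep (x), 420 mm wide (y). Origin: centre of its underside at bench height; x points away from its front edge (which faces the robot), y to the left seen from the robot. Flat deck, top 90 mm above the bench, from x = -120 mm back to the lid at x = -55 mm. A carrying handle sticks out 27 mm in front, top at 42 mm height.
- strip_left (a point): middle of the left end of the strip, on its top face at rest, 100 mm above the bench (analyser x -141.5, y +115 mm). The white strip runs along the front edge, 43 mm from front to back, in sight for 230 mm between two fixed cheeks whose tops are 4 mm higher; cheek and strip meet here. Pressing within 40 mm of this point counts as the left end.
- strip_right (a point): middle of the right end of the strip, on its top face at rest, where it meets the right cheek (analyser x -141.5, y -115 mm). One notch, its centre anywhere from 90 to 180 mm from the left end, interrupts the strip: a gap 48 mm long, through its whole depth from front to back, open to the top and the front.
- strip (a joint): how far the strip is pressed down (m): 0 at rest, 0.012 at its stop. It goes straight down as one piece wherever pressed, on springs: about 1 N to start and 0.4 N more per mm (about 3 N at 5 mm). It springs up when let go or when the fingertip comes wholly over the notch. 3 to 7 mm is a good depth to sweep at; beyond 10.5 mm counts as the stop.
- catch (a joint): how far the catch is pressed down (m): 0 out, 0.009 fully home. It is a white pad, 40 mm front to back by 44 mm along the strip, centred in the notch; its top lies 20 mm below the strip's top (80 mm above the bench). It needs about 4 to 6 N, stays where it is left, and raises the lid as it goes down.
- lid: white lid of the analyser, 210 mm deep, 400 mm wide, 30 mm thick, closed, its top at 121 mm. Origin: middle of its lower front edge (analyser x -55 mm), 90 mm above the bench when shut. It is hinged at the rear; its z axis is upright when shut, and leans 0.12 rad when the catch is home: the front edge has then risen about 25 mm.
- reagent_tube: upright white screw-cap tube, 40 mm across, 105 mm tall, with an orange label, standing on the bench; origin: centre of its underside
- mouse: black computer mouse, 62 x 100 x 29 mm, on the bench; origin: centre of its underside
- adapter: black power adapter block, 60 x 125 x 34 mm, on the bench; origin: centre of its underside
- tape_roll: yellow roll of tape lying flat, 84 mm across, 18 mm high; origin: centre of its underside
- tip_box: clear box with blue cover, 87 x 122 x 57 mm, on the bench; origin: centre of its underside
- cassette: flat white test cassette, 20 x 70 x 5 mm, lying on the analyser's deck between the strip and the lid; origin: centre of its underside
- vial: small white vial, 22 mm across, 40 mm tall, standing on the analyser's right front cheek; origin: centre of its underside

How it is judged:
On the way, in this order (a step that is already met when the one before it is completed fails the run):
1. the strip is pressed down at its left end (value of joint strip above 0.001 m and y of the grasp point in the frame of analyser above 0.075 m), for 0.1 s.
2. the fingertip runs to the right along the strip, keeping it pressed (value of joint strip above 0.001 m and y of the grasp point in the frame of analyser between 0.045 and 0.07 m), for 0.05 s.
3. the catch in the notch is pressed home (value of joint catch above 0.0075 m), for 0.2 s.
At the end, for the whole second after the job is handed in: the catch is at least 7.5 mm down (of 9 mm), the lid stands ajar by more than 0.09 rad, and the strip is up again (within 1.5 mm) (value of joint catch above 0.0075 m and value of joint strip below 0.0015 m and angle between lid's own z axis and vertical above 0.09 rad); the robot touches nothing.
It fails at once if the strip is pushed down to its stop (beyond 10.5 mm) (value of joint strip above 0.0105 m).
It fails at once if the robot touches the lid (more than 1 N) (contact force between any of the fingers, the arm and lid above 1 N).
It fails at once if another thing on the bench or the analyser is moved by more than 15 mm or lifted (distance of any of reagent_tube, mouse, adapter, tape_roll, tip_box, cassette, vial from where it was at the start of the episode above 0.015 m).
It also fails if it takes over 48 s, if anything falls off the work surface, if the arm or the gripper's body presses on something with over 40 N, if the wrist force passes 120 N, or if a joint passes its speed limit or range.

ROBOT

A 6-joint arm with a two-finger parallel gripper is mounted at the origin on the work surface. World frame = base frame: x ahead of the robot, y to its left, z up, the work surface at z = 0. Lengths are in m, angles in rad, forces in N, time in s.
With the tool pointing down it reaches from about 0.275 to 0.975 m from the base axis. Payload 8.4 kg.
Tool frame: the origin (TCP) lies on the mounting face of the last link; the fingertips stand 190 mm ahead of it and the grasp point (between the pads) lies 171 mm ahead of it; x points along the fingers, y is the direction in which the jaws open and shut, and the axes are right-handed (so a half turn about x gives the same grasp; the last joint's range is limited). The gripper opens to 92 mm and grips with 3 to 60 N. Pads are 20 mm wide; open, the fingers measure 128 mm over their backs; the gripper's body (75 mm by 189 mm) begins 69 mm behind the grasp point.
Start: joints at [1.168, 0.353, 1.633, -0, 1.155, -0.002], TCP at [0.244, 0.575, 0.405] pointing down, gripper open.
Joint ranges: [-2.63, 2.63], [-0.92, 2.1], [0.06, 2.66], [-1.3, 4.44], [0, 2.69], [-3.02, 3.02]. Speed limits (rad/s): [2.22, 2.22, 2.79, 3.14, 3.14, 3.14].

INTERFACE

Orientations are given as a unit quaternion [x, y, z, w].
In Python, from plant import robot gives the robot as it stands.
- The arm moves only by the shell command python3 -m jog 'ROWS' [OPENING] [FORCE]. ROWS is JSON, one flat list of numbers, 6 for each row, row after row: the shift along the tool's x, y, z as a fraction of full scale, then the turn, a rotation vector about the tool's x, y, z as a fraction of full scale. A call has 1 to 5 rows; each row shifts and turns the commanded pose from where the row before left it, along the tool's axes as they then stand; what a row does not reach is not made up. Full scale, the value 1, is 200 mm for a shift and 90 degrees for a turn. A row lasts 1/8 s, in which the tool goes at most 62.5 mm and 10.7 degrees, less where a joint would pass 70% of its speed; a pose out of reach is approached as far as the arm can. A call with a number of a shift or a turn outside -1 to 1 is refused whole. A call with a gripper value outside its range is refused whole. OPENING is the closure, from 0 (fully open) to 1 (shut), set as the call begins (- or left out, the last holds). The fingers move at their own pace and stop on an object; FORCE is the grip in N (left out, the last holds). Time passes only in rows, so rows that do not move let the fingers close. It gives the time, the measured TCP pose, the force and the opening at its end, in the units of the state.
- robot.get_obs(): the state, without advancing time (a new reading comes with each control period).
- robot.camera(name): name is "scene" or "top" or "wrist"; returns the picture (384x512x3 uint8, blue, green, red); there is no depth.
- robot.get_calibration(name): a dict with "intrinsics" (3x3 intrinsics, pixels), "camera_from_world" (4x4, takes a point from world to camera coordinates). Camera axes: x right, y down, z forward; pixel columns grow to the right and rows downward; lengths in m; the calibration is good to about 2 mm. A picture is of the moment at which its call begins: read the wrist's pose just before it. get_calibration takes no time and is no camera call; for the wrist camera it gives the pose at the moment of the call.
- robot.finish_job(): hands the job in, once; it reports no verdict.
Trained networks look in the newest picture that a camera, given by its name, has taken for a name from the list of things; names that differ only in an ending like _2 or _b are one class to them, and where a whole thing is asked for, a point or a joint stands for the part that bears it (a point fixed in the world has none). Each returns a list of dicts, best first, with "p" (0 to 1); they miss things now and then, are a little off and sometimes report something else, mostly with a low value. They report only what shows in the picture. A call takes as long as a camera call.
- robot.outline_of(camera, query): "mask" (384x512 bool, what is visible of it) and "rect" ([left, top, width, height] in pixels, round what is visible of it).
The state is a dict: "time_s": time; "qpos": joint angles; "dq": joint speeds; "joint_torque": joint torques, N m; "tcp_pos": TCP position; "ee_rot": TCP orientation; "contact_force": force on the tool from outside, world axes, zero at the start; "torque": the same for the moment, N m; "opening": finger opening in m.
Only numpy, scipy, OpenCV 4.12 (cv2) and the standard library are available. Lean on these libraries where they do the work, as an engineer would, in place of code of your own. Each camera call takes 0.05 s, during which the arm holds its last target.

## Working session

There is one attempt and no reset: what is moved stays moved. The work goes in short steps, Python scripts to look and compute and a shell command to move; the robot and the scene stay as the last step left them, time stands still between calls to the robot, and variables do not carry over. Pictures are saved under pics/ and viewed, and the job is handed in when it is done.

```bash
ls; mkdir -p pics; python3 - <<'E'
from plant import robot
import cv2
o=robot.get_obs(); print({k:(v if not hasattr(v,'round') else v) for k,v in o.items()})
for c in ("scene","top","wrist"):
    im=robot.camera(c); cv2.imwrite(f"pics/{c}0.png",im)
    k=robot.get_calibration(c); print(c,k)
E
```

```text
pics
{'time_s': 0.0, 'qpos': array([ 1.16758870e+00,  3.53625401e-01,  1.63413750e+00,  3.40320725e-05,
        1.15520748e+00, -2.36437152e-03]), 'dq': array([ 1.26184295e-03, -4.38780644e-04,  7.82866144e-04,  2.81650206e-05,
       -7.29319787e-04, -2.49098724e-04]), 'joint_torque': array([-3.14991485e-03, -5.93833923e+01, -3.34203172e+01,  6.95802318e-02,
        2.35274329e-02, -1.22997349e-04]), 'tcp_pos': array([0.24375212, 0.5752473 , 0.40397629]), 'ee_rot': array([ 0.14030244,  0.69306018, -0.14125225,  0.69284242]), 'contact_force': array([ 0.32199881, -0.50767316, -0.4271979 ]), 'torque': array([0.00857093, 0.02625632, 0.02101279]), 'opening': 0.09219297806585723}
scene {'intrinsics': array([[491.32900322,   0.        , 255.0712283 ],
       [  0.        , 491.32900322, 195.75765151],
       [  0.        ,   0.        ,   1.        ]]), 'camera_from_world': array([[-0.20106491,  0.97938493,  0.01944359,  0.12741457],
       [ 0.69264153,  0.15617712, -0.70417073, -0.28589964],
       [-0.69269085, -0.12811659, -0.70976442,  1.80279078],
       [ 0.        ,  0.        ,  0
[... 306 characters left out ...]

       [-9.82456534e-01,  1.90819518e-02, -1.85512905e-01,
         5.22128323e-01],
       [ 1.85520101e-01, -1.40786552e-03, -9.82639461e-01,
         1.72095194e+00],
       [ 0.00000000e+00,  0.00000000e+00,  0.00000000e+00,
         1.00000000e+00]])}
wrist {'intrinsics': array([[302.430822  ,   0.        , 255.1337228 ],
       [  0.        , 302.430822  , 193.99584047],
       [  0.        ,   0.        ,   1.        ]]), 'camera_from_world': array([[ 0.38890762,  0.92127535, -0.00160904, -0.62310236],
       [ 0.8815034 , -0.37160949,  0.2913042 , -0.03313293],
       [ 0.26777345, -0.1147088 , -0.95662912,  0.39282515],
       [ 0.        ,  0.        ,  0.        ,  1.        ]])}
```

View pics/scene0.png

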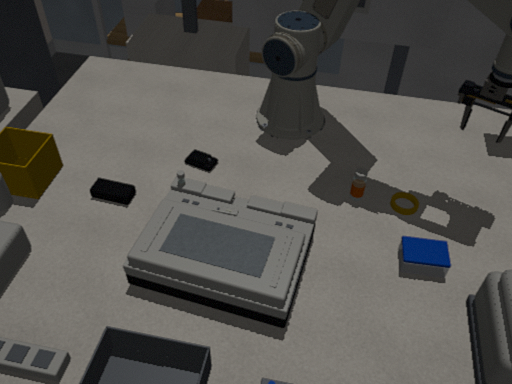

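View pics/top0.png

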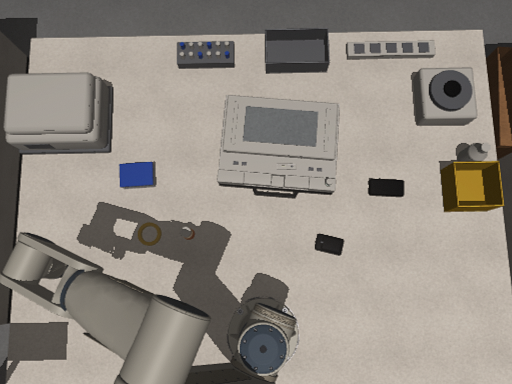

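View pics/wrist0.png

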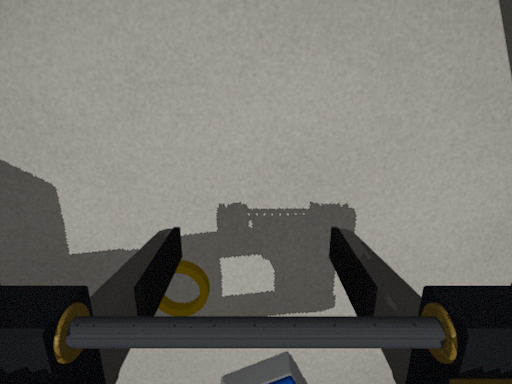

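```bash
python3 - <<'E'
from plant import robot
import cv2,numpy as np
t=cv2.imread("pics/top0.png");s=cv2.imread("pics/scene0.png")
cv2.imwrite("pics/topc.png",cv2.resize(t[85:205,205:350],None,fx=5,fy=5,interpolation=cv2.INTER_CUBIC))
cv2.imwrite("pics/scenec.png",cv2.resize(s[165:325,120:325],None,fx=3.8,fy=3.7,interpolation=cv2.INTER_CUBIC))
for c in("top","scene"):
  for q in("analyser","strip","catch","lid","vial","cassette"):
    r=robot.outline_of(c,q)
    for d in r[:2]:
      ys,xs=np.nonzero(d["mask"]); print(c,q,round(d["p"],2),d["rect"],len(xs),xs.mean().round(1) if len(xs) else 0,ys.mean().round(1) if len(xs) else 0)
      if q in("strip","catch","lid","analyser") and d is r[0]: np.save(f"m_{c}_{q}.npy",d["mask"])
E
```

```text
top analyser 0.78 [216.7, 96.9, 123.2, 105.3] 9936 279.0 142.3
top strip 0.61 [241.8, 169.8, 67.9, 19.0] 612 275.8 179.9
top catch 0.48 [276.5, 177.5, 6.6, 10.0] 126 277.4 181.1
top lid 0.79 [220.4, 94.2, 117.2, 66.6] 6336 280.7 127.6
top lid 0.33 [121.5, 164.1, 36.7, 23.7] 860 138.0 175.3
top vial 0.31 [274.3, 178.4, 8.9, 5.5] 99 278.0 180.6
top cassette 0.41 [275.7, 163.0, 21.7, 8.5] 79 285.9 165.9
scene strip 0.84 [202.2, 182.6, 98.4, 39.4] 966 245.8 200.4
scene catch 0.62 [231.9, 199.4, 16.6, 7.3] 111 240.9 201.5
scene lid 0.66 [185.8, 150.9, 33.3, 18.5] 445 201.7 159.8
scene lid 0.6 [129.6, 195.2, 175.3, 109.0] 11432 219.8 250.2
scene vial 0.47 [178.5, 170.7, 9.9, 16.5] 119 181.3 178.0
scene vial 0.29 [123.5, 178.7, 192.6, 148.8] 18100 223.2 253.8
```

View pics/topc.png

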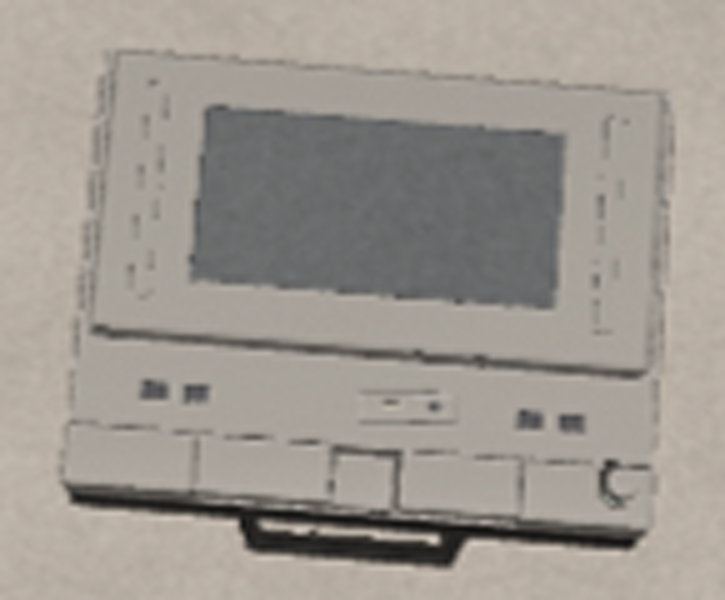

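View pics/scenec.png

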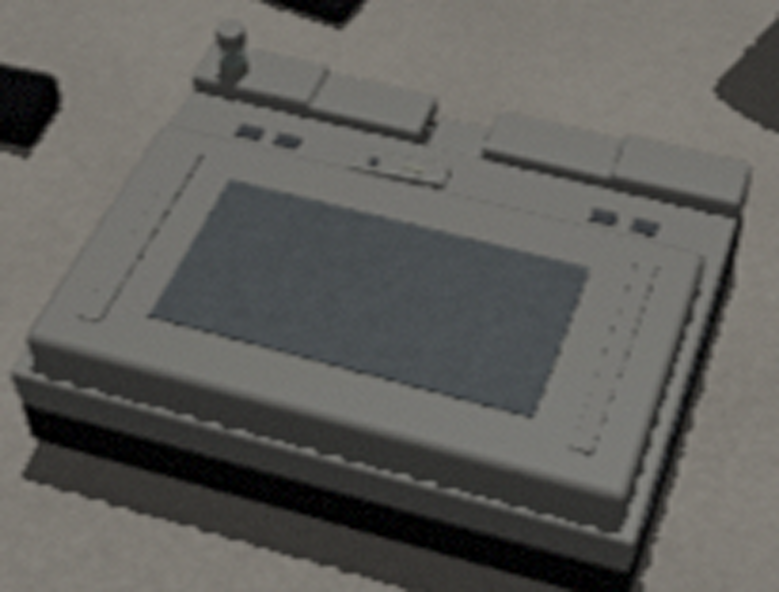

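```bash
cat > h.py <<'E'
from plant import robot
import numpy as np, cv2
from scipy.optimize import least_squares
def proj(c,P):
    k=robot.get_calibration(c);T=k["camera_from_world"];P=np.atleast_2d(P)
    q=(T[:3,:3]@P.T).T+T[:3,3]; q=q@k["intrinsics"].T
    return q[:,:2]/q[:,2:]
def ray_at(c,uv,z):
    k=robot.get_calibration(c);T=k["camera_from_world"]
    d=T[:3,:3].T@np.linalg.solve(k["intrinsics"],[uv[0],uv[1],1]);o=-T[:3,:3].T@T[:3,3]
    return o+d*(z-o[2])/d[2]
def world(p,P):
    P=np.atleast_2d(P);c,s=np.cos(p[2]),np.sin(p[2])
    return np.c_[p[0]+c*P[:,0]-s*P[:,1],p[1]+s*P[:,0]+c*P[:,1],P[:,2]]
E
python3 - <<'E'
from h import *
top=[((-.120,.115,.1),(197,436)),((-.120,-.115,.1),(522,459)),((-.163,.115,.1),(193,491)),((-.163,-.115,.1),(520,515)),
((-.055,.2,.121),(93,330)),((-.055,-.2,.121),(645,375)),((.155,.2,.121),(118,50)),((.155,-.2,.121),(667,92))]
sc=[((-.055,.2,.121),(700,258)),((.155,.2,.121),(625,495)),((.155,-.2,.121),(32,342)),((-.12,.115,.1),(612,178)),((-.163,.115,.1),(625,138)),((-.12,-.115,.1),(310,103)),((-.163,-.115,.1),(325,68))]
A=[("top",np.array([a for a,_ in top]),np.array([((u+.5)/5-.5+205,(v+.5)/5-.5+85) for _,(u,v) in top])),
("scene",np.array([a for a,_ in sc]),np.array([((u+.5)/3.8-.5+120,(v+.5)/3.7-.5+165) for _,(u,v) in sc]))]
def f(p,S=A): return np.concatenate([(proj(c,world(p,P))-U).ravel() for c,P,U in S])
for S in (A,A[:1],A[1:]):
    r=least_squares(f,[.6,0,0],args=(S,),loss='soft_l1'); print(r.x); print(f(r.x,S).reshape(-1,2).round(1).tolist())
    p=r.x
    print("left",world(p,(-.1415,.115,.1)),"right",world(p,(-.1415,-.115,.1)))
    if S is A: np.save("pose.npy",p)
p=np.load("pose.npy")
for u in (331,399):
  for v in (450,510):
    w=ray_at("top",((u+.5)/5-.5+205,(v+.5)/5-.5+85),.1)-[p[0],p[1],0]
    print(u,v,w[0]*np.cos(p[2])+w[1]*np.sin(p[2]),-w[0]*np.sin(p[2])+w[1]*np.cos(p[2]))
E
```

```text
[ 0.67341611 -0.07137467 -0.10173702]
[[1.1, -0.9], [0.7, -0.3], [0.8, -0.1], [0.3, 0.4], [-0.6, -0.8], [1.9, -0.8], [0.0, -0.9], [0.7, -0.7], [2.7, -2.5], [1.3, 0.3], [-1.6, -2.3], [0.1, -0.7], [0.8, -0.7], [0.5, 0.5], [2.1, -0.1]]
left [[0.54432736 0.05740166 0.1       ]] right [[ 0.52096819 -0.17140907  0.1       ]]
[ 0.67158664 -0.06909797 -0.10181771]
[[0.4, -0.4], [0.1, 0.2], [0.2, 0.5], [-0.3, 0.9], [-1.3, -0.3], [1.3, -0.2], [-0.6, -0.4], [0.1, -0.2]]
left [[0.54250828 0.05968878 0.1       ]] right [[ 0.51913065 -0.16912006  0.1       ]]
[ 0.67600126 -0.0731547  -0.10014274]
[[1.9, -2.0], [0.5, 1.0], [-2.7, -1.5], [-0.8, -0.2], [-0.1, -0.2], [-0.5, 1.1], [1.2, 0.5]]
left [[0.54670737 0.05541567 0.1       ]] right [[ 0.52371302 -0.17343201  0.1       ]]
331 450 -0.1259071508848639 0.02288086409988981
331 510 -0.16907243528343763 0.019445640446802873
399 450 -0.12194279853292538 -0.025198972370126024
399 510 -0.1651238951221996 -0.028410090786803704
```

```bash
cat >> h.py <<'E'
from scipy.spatial.transform import Rotation as Ro
def ana(P):
    p=np.load("pose.npy");w=np.asarray(P)-[p[0],p[1],0];c,s=np.cos(p[2]),np.sin(p[2])
    return np.array([w[0]*c+w[1]*s,-w[0]*s+w[1]*c,w[2]])
def stat():
    o=robot.get_obs();R=Ro.from_quat(o["ee_rot"]);t=o["tcp_pos"]+R.apply([.19,0,0])
    print("t",round(o["time_s"],2),"tcp",o["tcp_pos"].round(4),"tip ana mm",(ana(t)*1e3).round(1),"F",o["contact_force"].round(2),"open",round(o["opening"],4))
    return o,R
def move(tip_ana,n=1,tgt_yaw=None):
    "rows needed from measured pose to bring tip to analyser point, with jaw along analyser x"
    o,R=stat();p=np.load("pose.npy")
    X=np.array([0,0,-1.]);
    best=None
    for s in(1,-1):
        Y=s*np.array([np.cos(p[2]),np.sin(p[2]),0]);M=Ro.from_matrix(np.c_[X,Y,np.cross(X,Y)])
        rv=(R.inv()*M).as_rotvec()
        if best is None or np.linalg.norm(rv)<np.linalg.norm(best[0]): best=(rv,M)
    tw=world(p,tip_ana)[0]; tcp=tw-best[1].apply([.19,0,0])
    d=R.inv().apply(tcp-o["tcp_pos"])
    print("turn deg",np.degrees(best[0]).round(2),"frac",(best[0]/(np.pi/2)).round(4),"shift frac total (old axes)",(d/.2).round(4),"in new axes",(best[1].inv().apply(tcp-o["tcp_pos"])/.2).round(4))
E
python3 - <<'E'
from h import *
o,R=stat(); print(R.as_matrix().round(3))
k=robot.get_calibration("wrist")["camera_from_world"]; cam=-k[:3,:3].T@k[:3,3]; print("cam in tool",R.inv().apply(cam-o["tcp_pos"]).round(3))
move([-.148,.1,.16])
E
```

```text
t 0.75 tcp [0.2438 0.5755 0.4047] tip ana mm [-493.   599.9  214.7] F [0.44 0.88 0.66] open 0.0918
[[ 0.     0.39   0.921]
 [ 0.     0.921 -0.39 ]
 [-1.     0.    -0.   ]]
cam in tool [ 0.02  -0.001 -0.084]
t 0.75 tcp [0.2438 0.5755 0.4047] tip ana mm [-493.   599.9  214.7] F [0.44 0.88 0.66] open 0.0918
turn deg [72.87 -0.   -0.  ] frac [ 0.8096 -0.     -0.    ] shift frac total (old axes) [ 0.2735 -1.8802  2.3851] in new axes [0.2737 1.7253 2.4994]
```

```bash
python3 -m jog '[0,0,0,0.1157,0,0, 0,0,0,0.1157,0,0, 0,0,0,0.1157,0,0, 0,0,0,0.1157,0,0, 0,0,0,0.1157,0,0]' 1 20; python3 -m jog '[0,0,0,0.1157,0,0, 0,0,0,0.1157,0,0, 0,0,0.2,0,0,0, 0,0,0.2,0,0,0, 0,0,0,0,0,0]'
python3 - <<'E'
from h import *
move([-.148,.1,.19])
print(robot.get_obs()["qpos"])
E
```

```text
time_s: 1.38
tcp_pos: [0.2438, 0.5755, 0.4047]
ee_rot: [0.432, 0.56, -0.432, 0.56]
contact_force: [0.3, -0.2, 0.9]
opening: 0.0442
time_s: 2.0
tcp_pos: [0.2354, 0.4939, 0.4048]
ee_rot: [-0.525, -0.473, 0.525, -0.474]
contact_force: [-0.3, -0.2, 0.9]
opening: 0.0005
t 2.0 tcp [0.2354 0.4939 0.4048] tip ana mm [-493.2  517.7  214.8] F [-0.29 -0.24  0.93] open 0.0005
turn deg [-0.07  0.06  0.01] frac [-0.0008  0.0007  0.0002] shift frac total (old axes) [0.1256 1.7285 2.0873] in new axes [0.1239 1.7259 2.0896]
[ 1.12339614e+00  2.32604407e-01  1.80025300e+00 -1.34778117e-04
  1.10978078e+00  1.22641789e+00]
```

```bash
python3 -m jog '[0,0.172,0.208,0,0,0, 0,0.172,0.208,0,0,0, 0,0.172,0.208,0,0,0, 0,0.172,0.208,0,0,0, 0,0.172,0.208,0,0,0]'; python3 -m jog '[0,0.172,0.208,0,0,0, 0,0.172,0.208,0,0,0, 0,0.172,0.208,0,0,0, 0,0.172,0.208,0,0,0, 0,0,0,0,0,0]'
python3 - <<'E'
from h import *
move([-.148,.1,.19])
im=robot.camera("wrist"); cv2.imwrite("pics/w1.png",cv2.resize(im,None,fx=1.5,fy=1.5,interpolation=cv2.INTER_CUBIC))
o,R=stat();k=robot.get_calibration("wrist")
np.savez("w1.npz",K=k["intrinsics"],T=k["camera_from_world"])
E
```

```text
time_s: 2.62
tcp_pos: [0.387, 0.2707, 0.4052]
ee_rot: [0.525, 0.474, -0.524, 0.474]
contact_force: [0.8, 0.9, -0.0]
opening: 0.0003
time_s: 3.25
tcp_pos: [0.5079, 0.0897, 0.4049]
ee_rot: [0.526, 0.472, -0.525, 0.473]
contact_force: [-0.2, 0.6, -0.7]
opening: 0.0005
t 3.25 tcp [0.5079 0.0897 0.4049] tip ana mm [-180.7  143.4  214.9] F [-0.16  0.6  -0.67] open 0.0005
turn deg [-0.25  0.   -0.1 ] frac [-0.0028  0.     -0.0011] shift frac total (old axes) [0.1248 0.1657 0.2163] in new axes [0.1245 0.165  0.217 ]
t 3.3 tcp [0.5068 0.091  0.4047] tip ana mm [-182.1  144.7  214.7] F [-0.48  0.05 -0.26] open 0.0005
```

View pics/w1.png

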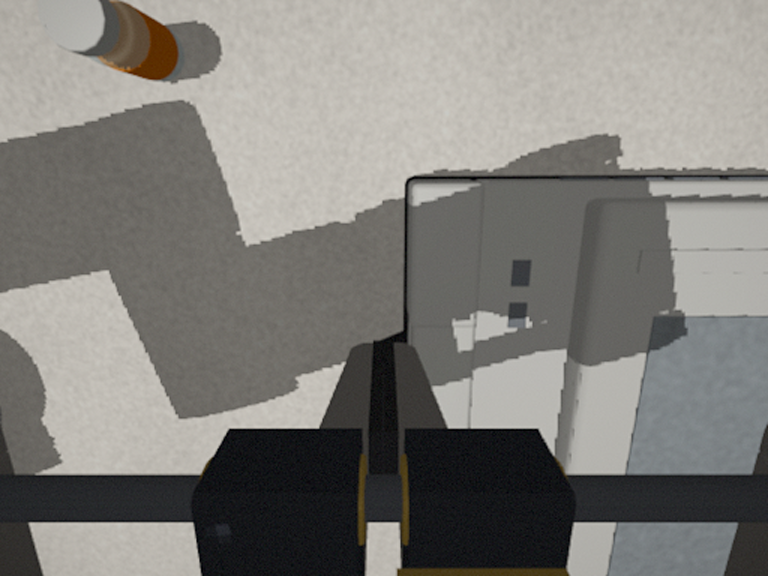

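```bash
python3 -m jog '[0,0,0.24,0,0,0, 0,0,0.24,0,0,0, 0,0,0.24,0,0,0, 0,0,0.24,0,0,0, 0,0,0,0,0,0]'
python3 - <<'E'
from h import *
d=np.load("w1.npz")
def ray(uv,z):
    T=d["T"];a=T[:3,:3].T@np.linalg.solve(d["K"],[(uv[0]+.5)/1.5-.5,(uv[1]+.5)/1.5-.5,1]);o=-T[:3,:3].T@T[:3,3]
    return ana(o+a*(z-o[2])/a[2])*1e3
for n,uv,z in (("cheek FL corner",(409,180),.104),("joint front",(411,325),.1),("joint back",(472,325),.1),("deck/cheek back left",(482,184),.104),("lid front left top",(590,200),.121)): print(n,ray(uv,z).round(1))
robot.camera("wrist");o,R=stat();im=robot.camera("wrist"); k=robot.get_calibration("wrist")
cv2.imwrite("pics/w2.png",cv2.resize(im,None,fx=1.5,fy=1.5,interpolation=cv2.INTER_CUBIC))
np.savez("w2.npz",K=k["intrinsics"],T=k["camera_from_world"])
E
```

```text
time_s: 3.92
tcp_pos: [0.4859, -0.1002, 0.4048]
ee_rot: [0.525, 0.473, -0.525, 0.473]
contact_force: [-0.2, 0.9, 1.4]
opening: 0.0002
cheek FL corner [-167.4  210.8  104. ]
joint front [-164.5  115.8  100. ]
joint back [-123.5  115.7  100. ]
deck/cheek back left [-123.3  208.4  104. ]
lid front left top [-64.4 200.4 121. ]
t 3.98 tcp [ 0.486  -0.099   0.4048] tip ana mm [-183.6  -46.5  214.8] F [0.64 0.1  0.56] open 0.0005
```

View pics/w2.png

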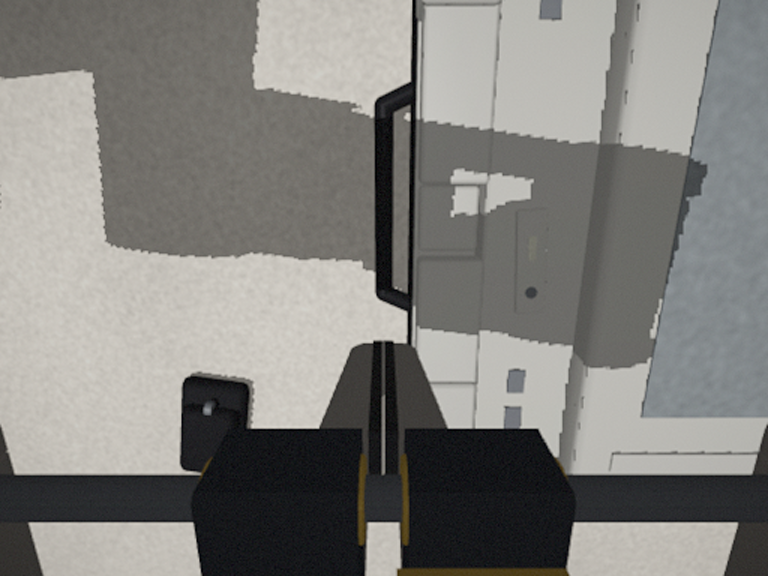

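```bash
python3 - <<'E'
from h import *
im=cv2.imread("pics/w2.png");c=im[0:400,360:560];c=cv2.convertScaleAbs(c,alpha=1.6,beta=0)
cv2.imwrite("pics/w2c.png",cv2.resize(c[150:290],None,fx=3.9,fy=3.9,interpolation=cv2.INTER_CUBIC))
d=np.load("w2.npz")
def ray(uv,z):
    T=d["T"];a=T[:3,:3].T@np.linalg.solve(d["K"],[(uv[0]+.5)/1.5-.5,(uv[1]+.5)/1.5-.5,1]);o=-T[:3,:3].T@T[:3,3]
    return ana(o+a*(z-o[2])/a[2])*1e3
for n,uv,z in (("Ljoint back",(499,4),.1),("Rjoint back",(476,382),.1),("Rjoint front",(417,381),.1),("notch L front",(419,184),.1),("notch L back",(484,184),.1),("notch R back",(481,257),.1),("notch R front",(418,253),.1)): print(n,ray(uv,z).round(1))
E
```

```text
Ljoint back [-121.   114.6  100. ]
Rjoint back [-119.7 -117.1  100. ]
Rjoint front [-161.  -116.4  100. ]
notch L front [-162.7   17.9  100. ]
notch L back [-122.9   17.9  100. ]
notch R back [-121.8  -27.8  100. ]
notch R front [-162.4  -25.2  100. ]
```

View pics/w2c.png

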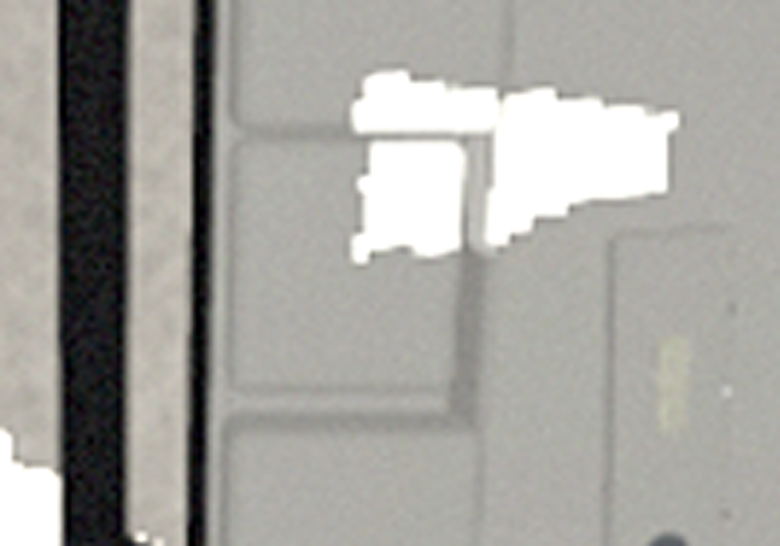

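```bash
python3 - <<'E'
from h import *
d=np.load("w2.npz")
def ray(uv,z):
    T=d["T"];a=T[:3,:3].T@np.linalg.solve(d["K"],[(uv[0]+.5)/1.5-.5,(uv[1]+.5)/1.5-.5,1]);o=-T[:3,:3].T@T[:3,3]
    return ana(o+a*(z-o[2])/a[2])*1e3
for uv,z in (((450,182.8),.1),((450,259.7),.1),((450,185.4),.08),((450,249.5),.08),((420,220),.08),((478,220),.08)): print(z,ray(uv,z).round(1))
move([-.147,.095,.12])
E
```

```text
0.1 [-143.8   18.6  100. ]
0.1 [-141.7  -29.6  100. ]
0.08 [-140.8   15.7   80. ]
0.08 [-139.  -27.   80.]
0.08 [-160.    -6.9   80. ]
0.08 [-121.1   -6.9   80. ]
t 4.03 tcp [ 0.4861 -0.0983  0.4048] tip ana mm [-183.6  -45.7  214.8] F [-0.47 -0.23  0.27] open 0.0006
turn deg [-0.04 -0.04 -0.01] frac [-0.0005 -0.0004 -0.0001] shift frac total (old axes) [ 0.4743  0.1826 -0.7039] in new axes [ 0.4738  0.1832 -0.704 ]
```

```bash
python3 -m jog '[0,0.061,-0.235,0,0,0, 0,0.061,-0.235,0,0,0, 0,0.061,-0.234,0,0,0, 0,0,0,0,0,0]';python3 -m jog '[0.15,0,0,0,0,0, 0.15,0,0,0,0,0, 0.15,0,0,0,0,0, 0,0,0,0,0,0]'
cat >> h.py <<'E'
def avgF(n=6):
    L=[]
    for i in range(n):
        robot.camera("scene"); L.append(robot.get_obs()["contact_force"])
    L=np.array(L); print("F mean",L.mean(0).round(2),"sd",L.std(0).round(2)); return L.mean(0)
E
python3 - <<'E'
from h import *
avgF(8);move([-.147,.095,.095])
E
```

```text
time_s: 4.53
tcp_pos: [0.5372, 0.0416, 0.4046]
ee_rot: [0.524, 0.475, -0.523, 0.475]
contact_force: [-0.0, -0.1, -0.2]
opening: 0.0003
time_s: 5.03
tcp_pos: [0.5354, 0.0376, 0.3129]
ee_rot: [-0.523, -0.475, 0.526, -0.473]
contact_force: [-1.0, -0.4, 1.0]
opening: 0.0006
F mean [0.33 0.09 0.08] sd [0.58 0.29 0.41]
t 5.42 tcp [0.5369 0.0372 0.3156] tip ana mm [-146.6   94.2  125.6] F [-0.44  0.25 -0.26] open 0.0006
turn deg [-0.03 -0.01 -0.08] frac [-0.0003 -0.0002 -0.0009] shift frac total (old axes) [ 0.153  -0.0011 -0.0042] in new axes [ 0.153  -0.0008 -0.0043]
```

```bash
python3 -m jog '[0.06,0,0,0,0,0, 0.045,0,0,0,0,0, 0,0,0,0,0,0]'
python3 - <<'E'
from h import *
stat();avgF(5);move([-.147,.095,.095])
im=robot.camera("wrist"); cv2.imwrite("pics/w3.png",im)
s=robot.camera("scene"); cv2.imwrite("pics/s3.png",cv2.resize(s[140:260,160:360],None,fx=4,fy=4,interpolation=cv2.INTER_CUBIC))
E
```

```text
time_s: 5.8
tcp_pos: [0.5362, 0.0372, 0.2925]
ee_rot: [-0.524, -0.474, 0.526, -0.473]
contact_force: [0.4, 0.1, 0.6]
opening: 0.0002
t 5.8 tcp [0.5362 0.0372 0.2925] tip ana mm [-148.    94.   102.5] F [0.37 0.11 0.62] open 0.0002
F mean [-0.2  -0.05 -0.17] sd [0.21 0.3  0.69]
t 6.05 tcp [0.5368 0.0372 0.2939] tip ana mm [-146.9   94.2  103.9] F [-0.42  0.42  0.72] open 0.0008
turn deg [-0.02 -0.   -0.02] frac [-0.0003 -0.     -0.0002] shift frac total (old axes) [ 0.0443 -0.0003 -0.0042] in new axes [ 0.0443 -0.0003 -0.0042]
```

View pics/w3.png

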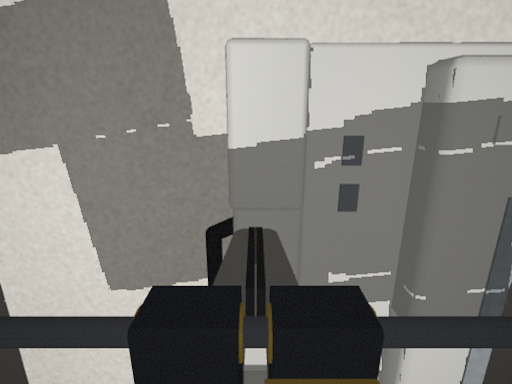

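View pics/s3.png

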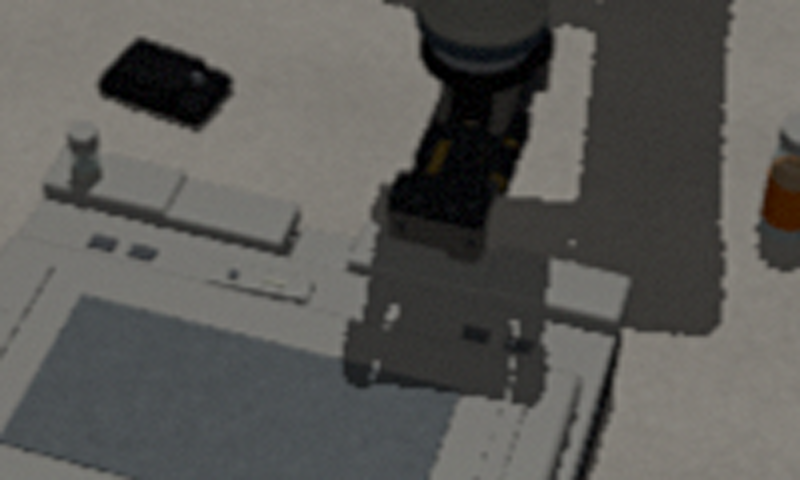

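```bash
python3 -m jog '[0.015,0,0,0,0,0, 0.015,0,0,0,0,0, 0,0,0,0,0,0, 0,0,0,0,0,0]'
python3 - <<'E'
from h import *
stat();avgF(8);stat()
E
```

```text
time_s: 6.65
tcp_pos: [0.5368, 0.0372, 0.2878]
ee_rot: [0.525, 0.474, -0.525, 0.474]
contact_force: [0.5, 1.3, 2.0]
opening: 0.0005
t 6.65 tcp [0.5368 0.0372 0.2878] tip ana mm [-146.9   94.2   97.8] F [0.54 1.34 2.04] open 0.0005
F mean [1.05 0.2  1.74] sd [0.5  0.47 0.36]
t 7.05 tcp [0.5368 0.0372 0.2878] tip ana mm [-146.9   94.2   97.8] F [ 1.93 -0.15  1.88] open 0.0002
```

```bash
python3 -m jog '[0.014,0,0,0,0,0, 0,0,0,0,0,0, 0,0,0,0,0,0]'
python3 - <<'E'
from h import *
stat();avgF(8);move([-.148,.057,.095])
E
```

```text
time_s: 7.42
tcp_pos: [0.5367, 0.0372, 0.2849]
ee_rot: [0.525, 0.474, -0.525, 0.474]
contact_force: [0.6, 0.2, 2.3]
opening: 0.0
t 7.42 tcp [0.5367 0.0372 0.2849] tip ana mm [-147.    94.1   94.9] F [0.6  0.22 2.3 ] open 0.0
F mean [ 1.12 -0.25  2.63] sd [0.41 0.58 0.46]
t 7.83 tcp [0.5367 0.0372 0.285 ] tip ana mm [-146.9   94.1   95. ] F [ 1.32 -0.08  3.03] open 0.0007
turn deg [-0.03 -0.   -0.02] frac [-0.0003 -0.     -0.0002] shift frac total (old axes) [-0.0003 -0.005   0.1856] in new axes [-0.0002 -0.005   0.1856]
```

```bash
python3 -m jog '[0,0,0.02,0,0,0, 0,0,0.02,0,0,0, 0,0,0.02,0,0,0, 0,0,0.02,0,0,0, 0,0,0.02,0,0,0]'; python3 -m jog '[0,0,0.02,0,0,0, 0,0,0.02,0,0,0, 0,0,0.02,0,0,0, 0,0,0.02,0,0,0, 0,0,0,0,0,0]'
python3 - <<'E'
from h import *
stat();avgF(5);move([-.148,-.0055,.095])
E
```

```text
time_s: 8.45
tcp_pos: [0.5346, 0.017, 0.2849]
ee_rot: [-0.525, -0.474, 0.525, -0.474]
contact_force: [0.0, 1.9, 2.5]
opening: 0.0004
time_s: 9.07
tcp_pos: [0.5329, 0.0009, 0.2849]
ee_rot: [-0.525, -0.474, 0.525, -0.474]
contact_force: [0.5, -2.5, 3.0]
opening: 0.0005
t 9.07 tcp [0.5329 0.0009 0.2849] tip ana mm [-147.1   57.5   94.9] F [ 0.46 -2.53  3.04] open 0.0005
F mean [-0.14 -2.26  2.56] sd [0.61 0.4  0.67]
t 9.32 tcp [0.533  0.0012 0.2849] tip ana mm [-147.1   57.9   94.9] F [ 0.64 -2.09  3.4 ] open 0.0005
turn deg [-0.01  0.03  0.01] frac [-0.0001  0.0003  0.0001] shift frac total (old axes) [-0.0006 -0.0044  0.3173] in new axes [-0.0007 -0.0045  0.3173]
```

```bash
python3 -m jog '[0,0,0.025,0,0,0, 0,0,0.025,0,0,0, 0,0,0.025,0,0,0, 0,0,0.025,0,0,0, 0,0,0.025,0,0,0]'; python3 -m jog '[0,0,0.025,0,0,0, 0,0,0.025,0,0,0, 0,0,0.025,0,0,0, 0,0,0.025,0,0,0, 0,0,0.025,0,0,0]';  python3 -m jog '[0,0,0.025,0,0,0, 0,0,0.021,0,0,0, 0,0,0.021,0,0,0, 0,0,0,0,0,0, 0,0,0,0,0,0]'
python3 - <<'E'
from h import *
stat();avgF(6);move([-.148,-.0055,.082])
im=robot.camera("wrist"); cv2.imwrite("pics/w4.png",im)
s=robot.camera("scene"); cv2.imwrite("pics/s4.png",cv2.resize(s[140:260,160:360],None,fx=4,fy=4,interpolation=cv2.INTER_CUBIC))
E
```

```text
time_s: 9.95
tcp_pos: [0.5304, -0.0238, 0.2849]
ee_rot: [0.525, 0.474, -0.525, 0.474]
contact_force: [0.8, 3.1, 3.3]
opening: 0.0003
time_s: 10.58
tcp_pos: [0.5279, -0.0487, 0.2849]
ee_rot: [-0.525, -0.474, 0.525, -0.474]
contact_force: [-0.7, 0.4, 1.2]
opening: 0.0007
time_s: 11.2
tcp_pos: [0.5265, -0.0617, 0.2849]
ee_rot: [-0.525, -0.474, 0.525, -0.474]
contact_force: [-0.3, -0.1, -0.4]
opening: 0.0006
t 11.2 tcp [ 0.5265 -0.0617  0.2849] tip ana mm [-147.2   -5.3   94.9] F [-0.32 -0.15 -0.44] open 0.0006
F mean [-0.14 -0.11 -0.14] sd [0.55 0.35 0.47]
t 11.5 tcp [ 0.5265 -0.0616  0.2849] tip ana mm [-147.1   -5.2   94.9] F [0.44 0.02 0.46] open 0.0002
turn deg [-0.02 -0.    0.  ] frac [-0.0002 -0.      0.    ] shift frac total (old axes) [ 0.0645 -0.0044  0.0016] in new axes [ 0.0645 -0.0044  0.0016]
```

View pics/w4.png

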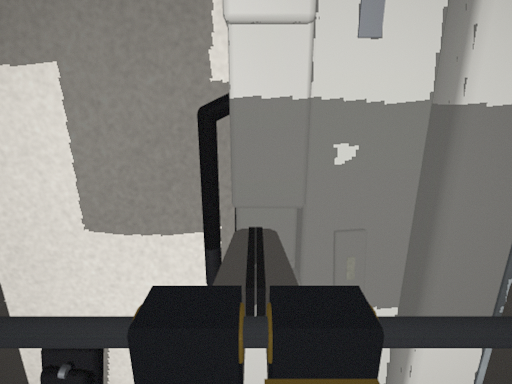

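View pics/s4.png

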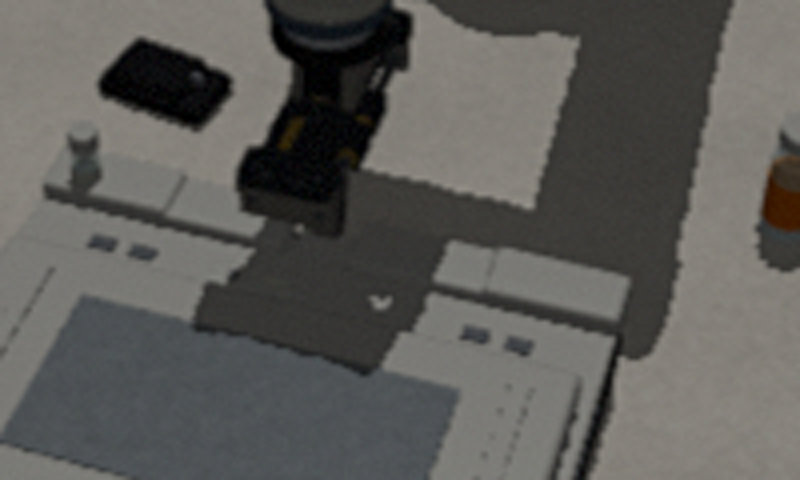

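```bash
python3 -m jog '[0.02,0,0,0,0,0, 0.02,0,0,0,0,0, 0.022,0,0,0,0,0, 0,0,0,0,0,0]';python3 -m jog '[0.015,0,0,0,0,0, 0.015,0,0,0,0,0, 0.01,0,0,0,0,0, 0,0,0,0,0,0]'
python3 - <<'E'
from h import *
stat();avgF(4);move([-.147,-.0055,.071])
E
```

```text
time_s: 12.1
tcp_pos: [0.5263, -0.0617, 0.272]
ee_rot: [-0.525, -0.474, 0.525, -0.474]
contact_force: [0.7, -1.3, -0.4]
opening: 0.0005
time_s: 12.6
tcp_pos: [0.5265, -0.0617, 0.2643]
ee_rot: [0.525, 0.474, -0.525, 0.474]
contact_force: [0.1, -0.1, 0.7]
opening: 0.0001
t 12.6 tcp [ 0.5265 -0.0617  0.2643] tip ana mm [-147.1   -5.3   74.3] F [ 0.11 -0.14  0.73] open 0.0001
F mean [-0.06  0.25  0.55] sd [0.64 0.24 0.57]
t 12.8 tcp [ 0.5264 -0.0617  0.2643] tip ana mm [-147.3   -5.3   74.3] F [ 1.02 -0.05 -0.32] open 0.0001
turn deg [-0.03 -0.    0.02] frac [-0.0003 -0.      0.0002] shift frac total (old axes) [0.0167 0.0012 0.0011] in new axes [0.0167 0.0012 0.0011]
```

```bash
python3 -m jog '[0.008,0,0,0,0,0, 0.008,0,0,0,0,0]'; python3 -m jog '[0.005,0,0,0,0,0, 0,0,0,0,0,0]'
python3 - <<'E'
from h import *
stat();avgF(4);stat()
s=robot.camera("scene"); cv2.imwrite("pics/s5.png",cv2.resize(s[140:300,120:330],None,fx=3.7,fy=3.7,interpolation=cv2.INTER_CUBIC))
E
```

```text
time_s: 13.05
tcp_pos: [0.5264, -0.0617, 0.2614]
ee_rot: [-0.525, -0.474, 0.525, -0.474]
contact_force: [-2.9, 0.4, 17.4]
opening: 0.0004
time_s: 13.3
tcp_pos: [0.5265, -0.0617, 0.2614]
ee_rot: [-0.525, -0.474, 0.525, -0.474]
contact_force: [-4.9, 0.5, 18.2]
opening: 0.0005
t 13.3 tcp [ 0.5265 -0.0617  0.2614] tip ana mm [-147.2   -5.3   71.4] F [-4.92  0.55 18.21] open 0.0005
F mean [-5.77  0.55 17.85] sd [0.43 0.27 0.23]
t 13.5 tcp [ 0.5264 -0.0617  0.2613] tip ana mm [-147.2   -5.3   71.3] F [-5.19  0.68 17.75] open 0.0004
```

View pics/s5.png

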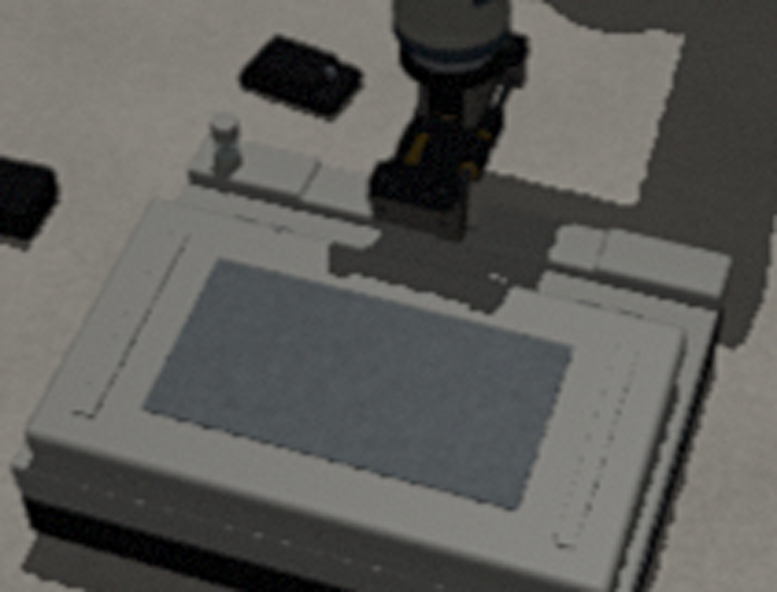

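```bash
python3 -m jog '[-0.02,0,0,0,0,0, -0.05,-0.01,0,0,0,0, -0.1,-0.04,0,0,0,0, -0.15,-0.1,0,0,0,0, -0.15,-0.15,0,0,0,0]';python3 -m jog '[-0.15,-0.15,0,0,0,0, -0.1,-0.2,0,0,0,0, 0,-0.2,0,0,0,0, 0,0,0,0,0,0, 0,0,0,0,0,0]'
python3 - <<'E'
from h import *
stat();avgF(4)
for c in("scene","top"):
  s=robot.camera(c)
  s=s[140:330,120:330] if c=="scene" else s[85:215,205:350]
  cv2.imwrite(f"pics/{c}6.png",cv2.resize(s,None,fx=3.1,fy=3.1,interpolation=cv2.INTER_CUBIC))
E
```

```text
time_s: 14.18
tcp_pos: [0.4665, -0.0555, 0.3553]
ee_rot: [0.525, 0.474, -0.525, 0.474]
contact_force: [-0.1, -0.3, -0.1]
opening: 0.0004
time_s: 14.8
tcp_pos: [0.358, -0.0444, 0.4048]
ee_rot: [0.525, 0.473, -0.524, 0.474]
contact_force: [0.2, -0.4, 1.5]
opening: 0.0006
t 14.8 tcp [ 0.358  -0.0444  0.4048] tip ana mm [-316.2   -5.2  214.8] F [ 0.19 -0.39  1.5 ] open 0.0006
F mean [-0.07 -0.07  0.24] sd [0.23 0.69 0.55]
```

View pics/scene6.png

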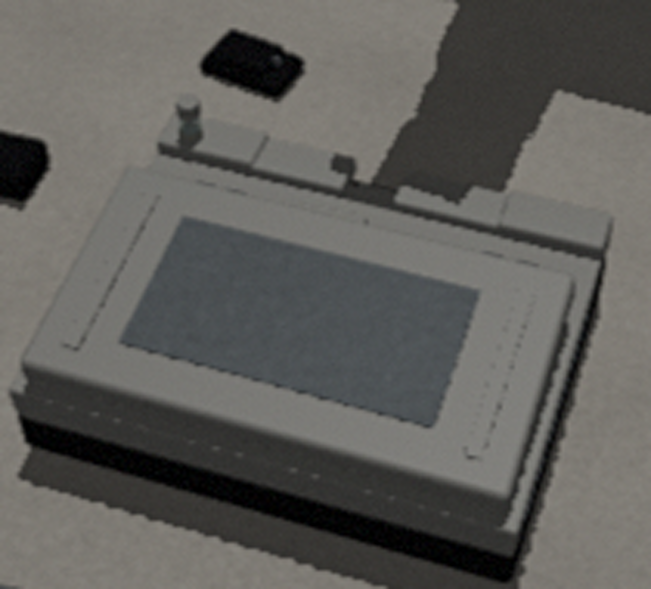

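View pics/top6.png

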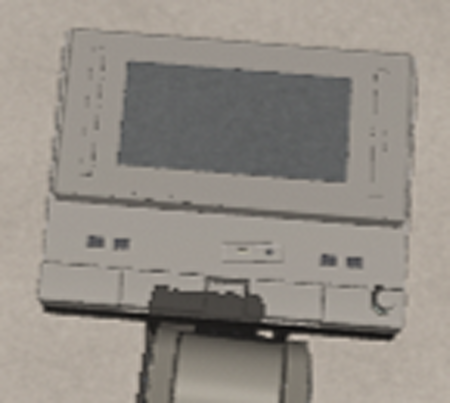

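```bash
python3 - <<'E'
from h import *
p=np.load("pose.npy")
for a in(0,.09,.12):
    # hinge at x=.155,z=.09 ; front top-left corner
    c,s=np.cos(a),np.sin(a);x,z=-.21,.031
    P=(.155+x*c+z*s,.2,.09-x*s+z*c); print(a,proj("scene",world(p,P)).round(1),proj("top",world(p,P)).round(1))
E
```

```text
0 [[306.5 231.8]] [[222.6 149.8]]
0.09 [[306.9 228. ]] [[222.2 147.4]]
0.12 [[307.  226.9]] [[222.1 146.5]]
```

```bash
python3 - <<'E'
from h import *
stat(); print(robot.finish_job())
E
```

```text
t 15.1 tcp [ 0.3579 -0.0444  0.4041] tip ana mm [-316.7   -5.2  214.1] F [ 0.52 -0.22  0.28] open 0.0007
the job is handed in; nothing more can be done
None
```

The lid is ajar and I handed the job in at about 15 s; no verdict came back.

- **Sweep:** With closed fingers I pressed the strip about 5 mm down at its left end (about 2.6 N). I held that depth and ran right to the notch, whose centre is about 120 mm from the left end. There the force fell to zero, so the strip had sprung up.
- **Catch:** I pressed it until it met its stop, with the fingertip at 71.3 mm height and about 18 N, and held it there for over 0.2 s. Then I drew the hand up and away.

**Last checks:**
- **Lid:** its front edge shifted by about 6 px in the scene picture and about 3 px in the top picture. A lean of 0.12 rad should give 4.9 and 3.3 px.
- **Hand:** it was clear of everything, with a contact force near zero.
- **Other things:** the vial, the mouse and the part of the adapter in view looked unmoved. The cassette also looked in place. I did not look again at the reagent tube, tape roll or tip box, but the hand passed well above them.
- **Sideways force:** about 5 to 6 N appeared while I pressed the catch against its stop. I take it as friction there. The gripper's body should have cleared the lid by about 13 mm in height, and I saw no lid contact.
- **Position:** the analyser's position from the different cameras disagreed by up to about 4 mm, and I allowed for that.

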